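# Load a hollow-cathode lamp into its warm-up stand and lock the sprung socket

### The arm

A 6-joint arm with a two-finger parallel gripper is mounted at the origin on a cart in front of the work surface, level with it; the furniture and walls round the work are solid. World frame = base frame: x ahead of the robot, y to its left, z up, the work surface at z = 0. Lengths are in mm, angles in rad, forces in N, time in s.
With the tool pointing down it reaches from about 350 to 875 mm from the base axis. Payload 4.2 kg.
Tool frame: the origin (TCP) lies midway between the tips of the shut fingers; the grasp point (between the pads) lies 19 mm behind it; z points along the fingers, y is the line along which they close (so a half turn about z gives the same grasp; the last joint's range is limited). The gripper opens to 85 mm and grips with 20 to 120 N. Pads are 22 mm wide; open, the fingers measure 114 mm over their backs; the gripper's body (76 mm by 85 mm) begins 54 mm behind the grasp point. The pads swing forward as they close: fully open they stand 13 mm farther back than shut.
Start: joints at [1.434, 0.385, 0.008, 0, -1.194, -0.259], TCP at [240.933, 576.672, 231.312] pointing down, gripper open.
Joint ranges: [-3.14, 3.14], [-1.21, 2.06], [-1.07, 1.41], [-3.16, 2.05], [-2.99, -0.16], [-3.1, 3.1]. Speed limits (rad/s): [2.79, 2.79, 3.14, 3.14, 3.14, 3.14].

### API

Orientations are given as a unit quaternion [x, y, z, w].
In Python, from bench import read_state, get_image, job_done gives the robot as it stands.
- The arm moves only by the tool servo_tool, never from a script. Its arguments are lists of equal length, an entry for each row: "rotation": the turn, a rotation vector about the world's x, y, z scaled (see below), a list of three; "slide": the shift along the world's x, y, z scaled (see below), a list of three; "grip": the opening, from -1 (shut) to 1 (fully open). In form: {"rotation": [[rx, ry, rz], ...], "slide": [[tx, ty, tz], ...], "grip": [grip, ...]}. A call has 1 to 8 rows; each row is the pose to reach, as a shift and turn from the pose commanded when the call began, turning the shorter way round; what a row does not reach only later rows make up. The controller multiplies each number of a shift by 0.2 m and each number of a turn by 360 degrees. A row lasts 1/8 s, in which the tool goes at most 62.5 mm and 10.7 degrees, less where a joint would pass 70% of its speed; a pose out of reach is approached as far as the arm can. A call with a number of a shift or a turn outside -1 to 1 is refused whole. A call with a gripper value outside its range is refused whole. The fingers move at their own pace and stop on an object; the grip force is fixed at half the most. Time passes only in rows, so rows that repeat a pose let the fingers close. It gives the time, the measured TCP pose, the force, the opening and the grip force at its end, in the units of the state.
- read_state(): the state, without advancing time (a new reading comes with each control period).
- get_image(name): name is "scene" or "top" or "wrist"; returns a dict with "image" (420x560x3 uint8, red, green, blue), "depth" (420x560 float32, mm along the optical axis (not along the pixel's ray), 0 where there is no reading), "camera_matrix" (3x3 intrinsics, pixels), "k1" (the pictures are not rectified: a ray, as slopes to the right and down, at radius r is drawn at 1 + k1 r^2 times it, then the intrinsics apply), "rvec" (rotation vector, rad) and "tvec" (3), from world to camera coordinates, as OpenCV has them; the wrist camera has in their place "hand_eye" (4x4, takes a point from camera to tool coordinates, whose origin is the TCP and whose axes are the flange's). Camera axes: x right, y down, z forward; pixel columns grow to the right and rows downward; lengths in mm; the calibration is good to about 2 mm. A picture is of the moment at which its call begins: read the wrist's pose just before it.
- job_done(): hands the job in; it is judged then, once.
The state is a dict: "clock": time; "joints": joint angles; "joint_vel": joint speeds; "joint_efforts": joint torques, N m; "position": TCP position; "ee_rot": TCP orientation; "contact_force": force on the tool from outside, world axes, zero at the start; "wrist_torque": the same for the moment, N m; "gripper_width": finger opening in mm; "grasp_force": force on a finger pad.
Only numpy, scipy, OpenCV 4.12 (cv2) and the standard library are available. Lean on these libraries where they do the work, as an engineer would, in place of code of your own. Each camera call takes 0.05 s, during which the arm holds its last target. There are 200 camera calls.

### The job

Lay the loose hollow-cathode lamp in the two V-saddles of the warm-up stand with its black base towards the sprung socket, and let go of it. Then push the stand's plunger fully home against its spring, so that the socket meets the lamp, and while you hold it in, slide the keeper plate fully across so that it traps the plunger. Feel for the stops and press gently, neither forcing the plunger nor the keeper nor the glass lamp; at the end let go, and leave the other things on the bench where they are.

Things in the scene. Friction and masses are not known exactly. Their poses are not given: they have to be found in the camera images.
- lamp: hollow-cathode lamp, lying on the bench, fragile, 0.09 kg: glass cylinder 35 mm across, 102 mm long, and black base with a coloured ring, 37 mm across, 38 mm long; together 140 mm without the 11 mm contact pins. Its y axis runs from the glass window to the base; the origin is on its skin and goes round when the lamp rolls, so use the two points
- lamp_base (a point): centre of the lamp's base end face (pins not counted), on the lamp's axis; 18 mm above the bench while the lamp lies there
- lamp_window (a point): centre of the lamp's glass window end face, on its axis, 140 mm from lamp_base. Keep clear of the fixed things round the work: a thin tube that hangs from the tall blue bottle behind the stand down to the bench beyond the lamp and on to the big round sampler on the right, and that sampler itself, which stands ahead of the arm's start: first lift and draw the hand in to y = -0.34, x = 0.34
- stand: grey and aluminium stand 296 x 90 mm, 94 mm high, fixed to the bench. Origin: centre of its underside; +x along it is the direction in which the plunger is pushed; z up. Plunger and lamp share one axis at y = 0, z = 58 mm. Housing block from x = -90 to -56 (66 mm wide); end stop from x = 128 to 138. The base plate is 10 mm high
- lamp_place (a point): point on the stand's axis midway between its two black V-saddles (stand x = 57, z = 58 mm). The saddles are 14 mm long, 65 mm wide, up to z = 55 mm, at 45 mm either side, so 76 mm are open between them for fingers. The lamp lies rightly with its base to the socket (-x) and lamp_base 70 to 85 mm from here; the push slides it on to the end stop
- plunger: sprung steel plunger sliding along the stand's x, 16 mm from rest (out) to a hard stop (home). Origin: on its axis at the rear shoulder of its 20 mm thick rod; stand x = -105 mm at rest, -89 at the stop, -90 when trapped. The black socket's face is 76 mm ahead of it. It pushes back with 3 N at rest, 9.4 N at the stop, and springs out if let go. Bears 22 N at most
- neck (a point): on the plunger's axis, 27 mm behind its shoulder, the end of the 10 mm thin neck that carries the black push pad: 64 mm wide (stand y), 18 mm high (z = 49 to 67), 8 mm thick. The pad is screwed on and locked where it was set: its rear face, to be pressed along stand +x, lies 8 mm behind this point, give or take 6 mm: find it by touch
- keeper: steel keeper, a 4 mm plate sliding along the stand's +y, 20 mm, on the housing's rear; stays where it is left, 2 N to move. Origin: at rod height below the pushed face of its leaf; stand y = -2 mm fully open, +18 fully home (hard stop). Its fork passes over the plunger's neck only while the plunger is within 1 mm of its stop, else it strikes the thick rod. Push it with 18 N at most
- leaf (a point): middle of the pushed face of the keeper's thumb leaf: an upright 3 mm sheet, 53 mm long (stand x = -101 to -154) and 28 mm high (z = 73 to 101), crossing 6 mm above the push pad; the face that looks to stand -y is pushed to +y. Closed fingers pointing down on its -y side, behind the pad, press the pad with their tips and the leaf with their flank
- beaker: small clear beaker standing on the bench, 59 mm across, 68 mm high, a bystander
- dropper: small brown dropper bottle with black cap, 30 mm across, 75 mm high, a bystander
- tube_box: small flat black case with a clear lid, 60 x 92 x 21 mm, a bystander

How it is judged (in metres and radians):
On the way, in this order (a step that is already met when the one before it is completed fails the run):
1. the lamp lies in both saddles, base towards the socket, let go, the plunger still out (x of lamp_base in the frame of stand between -0.032 and -0.009 m and y of lamp_base in the frame of stand between -0.005 and 0.005 m and y of lamp_window in the frame of stand between -0.005 and 0.005 m and z of each of lamp_base, lamp_window in the frame of stand below 0.063 m and contact force between the fingers and lamp below 0.5 N and x of plunger in the frame of stand below -0.1 m), for 0.2 s.
2. the plunger is pushed home (x of plunger in the frame of stand above -0.0908 m), for 0.1 s.
3. the keeper is home with the plunger still in (x of plunger in the frame of stand above -0.0918 m and y of keeper in the frame of stand above 0.016 m), for 0.1 s.
At the end, for the whole second after the job is handed in: The plunger stays trapped within 1.8 mm of its trapped place or deeper, the keeper is within 2 mm of fully home, and the lamp lies at rest in both saddles (both ends within 5 mm of the stand's axis) with its base against the socket (within 4 mm) (all of step 3 and x of lamp_base in the frame of stand between -0.017 and -0.009 m and y of lamp_base in the frame of stand between -0.005 and 0.005 m and y of lamp_window in the frame of stand between -0.005 and 0.005 m and z of each of lamp_base, lamp_window in the frame of stand below 0.063 m and linear speed of lamp below 0.02 m/s); the robot touches nothing.
It fails at once if the plunger or its pad is pressed by the fingers with more than 22 N (contact force between the fingers and plunger above 22 N).
It fails at once if the keeper is pushed by the fingers with more than 18 N (contact force between the fingers and keeper above 18 N).
It fails at once if the lamp is squeezed by the fingers with more than 45 N (contact force between the fingers and lamp above 45 N).
It fails at once if the lamp is banged or pressed on the stand with more than 30 N (contact force between lamp and stand above 30 N).
It fails at once if a bystander is displaced by more than 30 mm (distance of any of beaker, dropper, tube_box from where it was at the start of the episode above 0.03 m).
It also fails if it takes over 72 s, if anything falls off the work surface, if the arm or the gripper's body presses on something with over 40 N, if the wrist force passes 120 N, or if a joint passes its speed limit or range.

## Working session

There is one attempt and no reset: what is moved stays moved. The work goes in short steps, Python scripts to look and compute and a tool call to move; the robot and the scene stay as the last step left them, time stands still between calls to the robot, and variables do not carry over. Pictures are saved under pics/ and viewed, at most 10 in all, crops included, and the job is handed in when it is done.

Besides the shell and the picture viewer there is one more tool, called after "Call:" as name(argument=value, ...) on one line, values as JSON. servo_tool: Moves the arm, as the interface text tells. Shifts and turns lie within -1 to 1; 1 stands for 0.2 m of shift or 360 degrees of turn. Its arguments: {"type":"object","properties":{"rotation":{"type":"array","items":{"type":"array","items":{"type":"number","minimum":-1,"maximum":1}}},"slide":{"type":"array","items":{"type":"array","items":{"type":"number","minimum":-1,"maximum":1}}},"grip":{"type":"array","items":{"type":"number"}}},"required":["rotation","slide","grip"]}

```bash
mkdir -p pics; ls; cat > h.py <<'E'
import numpy as np, cv2
from bench import read_state, get_image, job_done
from scipy.spatial.transform import Rotation as R
def cam(d, s=None):
    """camera->world R,t"""
    if 'rvec' in d:
        Rm=cv2.Rodrigues(np.array(d['rvec'],float))[0]; t=np.array(d['tvec'],float).ravel()
        return Rm.T, -Rm.T@t
    T=np.array(d['hand_eye']); Rt=R.from_quat(s['ee_rot']).as_matrix()
    return Rt@T[:3,:3], Rt@T[:3,3]+np.array(s['position'])
def slopes(d,uv):
    K=np.array(d['camera_matrix']);uv=np.atleast_2d(np.array(uv,float))
    return cv2.undistortPoints(uv.reshape(-1,1,2),K,np.array([d['k1'],0,0,0],float)).reshape(-1,2)
def plane(d,uv,z,s=None):
    Rm,c=cam(d,s); r=np.c_[slopes(d,uv),np.ones(len(np.atleast_2d(uv)))]@Rm.T
    return c+r*((z-c[2])/r[:,2])[:,None]
def cloud(d,s=None):
    Rm,c=cam(d,s);h,w=d['depth'].shape
    uv=np.stack(np.meshgrid(np.arange(w),np.arange(h)),-1).reshape(-1,2)
    P=np.c_[slopes(d,uv),np.ones(h*w)]*d['depth'].reshape(-1,1)
    return (P@Rm.T+c).reshape(h,w,3)
def save(n,im): cv2.imwrite(f'pics/{n}.png',im[:,:,::-1])
E
python3 - <<'E'
from h import *
import pickle
s=read_state();print(s)
D={n:get_image(n) for n in('scene','top')}
pickle.dump(D,open('d0.pkl','wb'))
for n,d in D.items(): save(n+'0',d['image']); print(n,cam(d)[1],cam(d)[0][:,2],(d['depth']>0).mean())
E
```

```text
pics
{'clock': 0.0, 'joints': array([ 1.43360087e+00,  3.85545448e-01,  6.60312112e-03, -5.40348796e-04,
       -1.19400098e+00, -2.58572220e-01]), 'joint_vel': array([-1.41393760e-04,  1.41564298e-03, -3.42114778e-05, -1.47406532e-05,
        8.43643945e-04,  7.20803271e-04]), 'joint_efforts': array([-1.17852710e-05, -3.92288625e+01,  1.88401508e+01,  4.18614015e+00,
       -4.63363394e-03, -3.45799677e-06]), 'position': array([240.7078631 , 576.13698403, 230.21327509]), 'ee_rot': array([ 9.80464603e-01, -1.96692520e-01, -1.85543651e-04,  1.08674530e-03]), 'contact_force': array([ 0.21736237,  0.00726604, -0.1645272 ]), 'wrist_torque': array([-0.01326472, -0.01457449,  0.02313697]), 'grasp_force': 0.0, 'gripper_width': 85.50844534286612}
scene [-284.80117197 -496.28951971  638.2576252 ] [ 0.68692912  0.53242468 -0.49462344] 0.9958928571428571
top [ 379.48125073  122.32620883 1279.75404341] [ 0.13336038 -0.0033973  -0.99106179] 0.9959991496598639
```

View pics/top0.png

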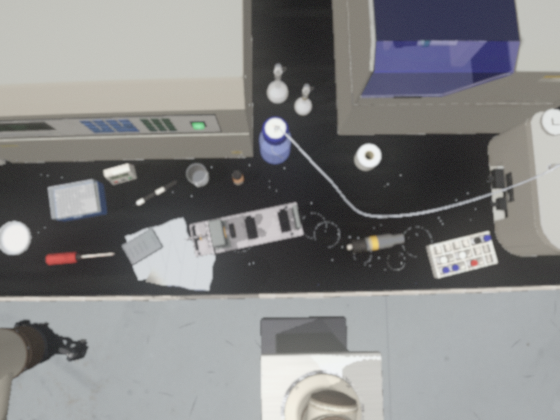

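View pics/scene0.png

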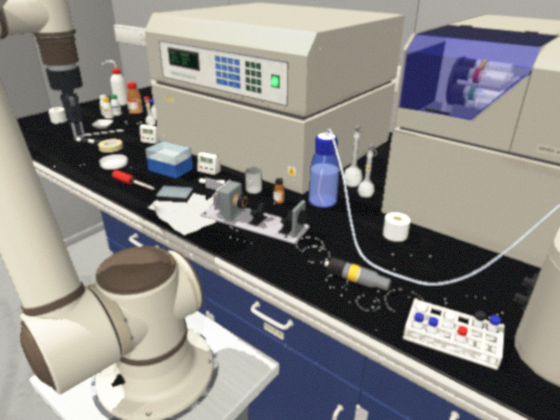

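The top view shows the stand at about (247,230), its socket side on the left. The lamp is at (375,243) with its pins on the left and glass on the right. The scene view agrees, so the lamp's base already faces the socket.

```bash
python3 - <<'E'
from h import *
import pickle
D=pickle.load(open('d0.pkl','rb'))
for n in D:
    C=cloud(D[n]);im=D[n]['image'].astype(int)
    # lamp region
    r=((340,225,412,262) if n=='top' else (322,252,396,296))
    sub=C[r[1]:r[3],r[0]:r[2]].reshape(-1,3); m=(sub[:,2]>16)&(sub[:,2]<60)
    p=sub[m]; c=p[:,:2].mean(0); u=np.linalg.svd(p[:,:2]-c)[2][0]; t=(p[:,:2]-c)@u
    print(n,'lamp',c,u,t.min(),t.max(),np.percentile(p[:,2],[50,95]),m.sum(),'bench',np.median(sub[~m][:,2]))
    # stand plate
    P=C.reshape(-1,3)
    m=(P[:,2]>28)&(P[:,2]<120)&(P[:,0]>300)&(P[:,0]<560)&(P[:,1]>0)&(P[:,1]<420)
    q=P[m]; rect=cv2.minAreaRect(q[:,:2].astype(np.float32)); print('stand>28',rect,m.sum())
    # colours for yellow ring
    ym=(im[:,:,0]>150)&(im[:,:,1]>110)&(im[:,:,2]<90); ys,xs=np.nonzero(ym)
    print('yellow',len(xs),xs.mean(),ys.mean(),plane(D[n],[[xs.mean(),ys.mean()]],25))
    g=np.asarray([[x,y] for x in(185,310) for y in(200,260)])
d=D['top']
print(plane(d,[[192,232],[298,205],[303,236],[203,256],[162,262],[197,175],[237,178],[340,246],[404,240]],10))
im=cv2.resize(d['image'][190:270,130:430],None,fx=2.66,fy=2.66,interpolation=cv2.INTER_CUBIC); save('crop1',im)
E
```

```text
scene lamp [ 430.01856281 -156.27004105] [ 0.16595126 -0.98613396] -77.94056985749495 73.17045169077818 [29.13560897 36.50943333] 837 bench -0.29561993070797143
stand>28 ((478.18878173828125, 191.18788146972656), (86.80220031738281, 305.527587890625), 16.336992263793945) 1567
yellow 227 250.95154185022025 190.1409691629956 [[584.06948707 289.7823924   25.        ]]
top lamp [ 438.37890962 -147.84689997] [-0.15402958  0.98806624] -77.56346578345753 73.46992347670181 [32.64865609 39.64635936] 653 bench 0.6932979964940387
stand>28 ((474.9096374511719, 192.93325805664062), (85.42980194091797, 304.32232666015625), 13.74967098236084) 1249
yellow 8 373.75 241.25 [[ 441.18649375 -146.00097227   25.        ]]
[[ 476.39050155  338.25742132   10.        ]
 [ 543.99761422   51.74256076   10.        ]
 [ 460.00904759   40.5351078    10.        ]
 [ 411.69148253  308.7130537    10.        ]
 [ 397.500803    418.75234055   10.        ]
 [ 631.90575691  325.08054572   10.        ]
 [ 621.34857603  215.83476028   10.        ]
 [ 431.20672879  -57.8166818    10.        ]
 [ 443.42886771 -231.44177366   10.        ]]
```

View pics/crop1.png

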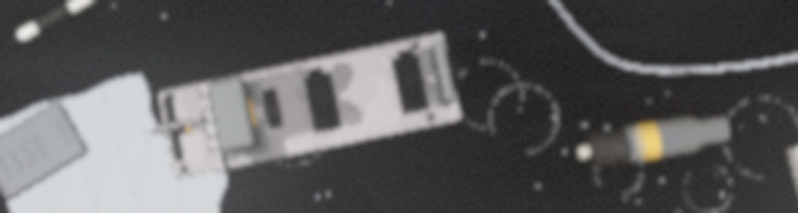

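The crop shows the push pad at the stand's left end (~175,130), the housing (232,110), then the saddles (322,95) and (410,80) and the end stop (440,65). The lamp runs from its pins at (583,152) to its window at (728,127). Next I'll bring the hand over the stand for a wrist view.

Call:
servo_tool(rotation=[[0,0,-0.074],[0,0,-0.074],[0,0,-0.074],[0,0,-0.074],[0,0,-0.074]], slide=[[0.2,-0.4,0.6],[0.4,-0.95,0.6],[0.4,-0.95,0.6],[0.4,-0.95,0.6],[0.4,-0.95,0.6]], grip=[1,1,1,1,1])

```text
clock: 0.72
position: [322.1, 384.4, 354.0]
ee_rot: [0.908, -0.419, 0.0, -0.003]
contact_force: [-0.1, -0.3, 0.2]
gripper_width: 85.1
grasp_force: 0.0
```

Call:
servo_tool(rotation=[[0,0,-0.074],[0,0,-0.074],[0,0,-0.074],[0,0,-0.074],[0,0,-0.074],[0,0,-0.074]], slide=[[0.45,-0.95,0.25],[0.45,-0.95,0.25],[0.45,-0.95,0.25],[0.45,-0.95,0.25],[0.45,-0.95,0.25],[0.45,-0.95,0.25]], grip=[1,1,1,1,1,1])

```text
clock: 1.48
position: [410.6, 197.4, 400.3]
ee_rot: [0.788, -0.615, -0.0, 0.001]
contact_force: [-0.3, -0.3, -0.1]
gripper_width: 85.4
grasp_force: 0.0
```

```bash
cat > look.py <<'E'
from h import *
import pickle,sys
s=read_state(); d=get_image('wrist'); pickle.dump((s,d),open(sys.argv[1]+'.pkl','wb')); save(sys.argv[1],d['image'])
print(s['clock'],s['position'],s['joints'],s['contact_force'],s['gripper_width']); print(np.round(d['hand_eye'],3)); c=cam(d,s); print(c[1],c[0])
E
python3 look.py w1
```

```text
1.475 [410.61789813 197.42743034 400.26749364] [ 8.06053494e-01  1.12670703e-02 -5.37097671e-02 -6.84957427e-04
 -1.50756522e+00 -5.60360669e-01] [-0.31990165 -0.26077663 -0.07442459] 85.4115290598827
[[ 0.00000e+00 -9.65000e-01 -2.60000e-01  6.49910e+01]
 [ 1.00000e+00  0.00000e+00 -0.00000e+00  1.00000e-03]
 [ 0.00000e+00 -2.60000e-01  9.65000e-01 -1.43143e+02]
 [ 0.00000e+00  0.00000e+00  0.00000e+00  1.00000e+00]]
[426.66602933 134.49943954 543.43332544] [[-0.96997097 -0.23440829 -0.06487739]
 [-0.24321459  0.93669721  0.2518829 ]
 [ 0.00172703  0.26009823 -0.96558062]]
```

View pics/w1.png

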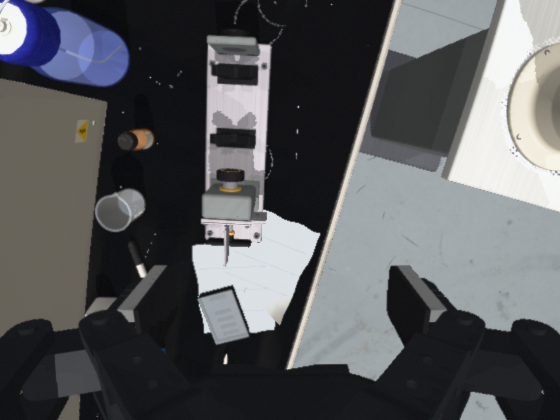

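The wrist view shows the stand upright in the image: end stop at (233,43), saddles at (235,72) and (235,137), socket (230,175), housing (229,200), leaf (228,245) and pad (240,242). I'll fit the stand frame from this view's depth data.

```bash
cat > fit.py <<'E'
from h import *
import pickle,sys
s,d=pickle.load(open(sys.argv[1]+'.pkl','rb')); C=cloud(d,s); P=C.reshape(-1,3); im=d['image'].reshape(-1,3).astype(int)
a=np.radians(float(sys.argv[2]) if len(sys.argv)>2 else -76.); o=np.array([478,191.])
near=(np.abs(P[:,0]-478)<130)&(np.abs(P[:,1]-191)<190)
br=(im.min(1)>110)
m=near&(P[:,2]>5)&(P[:,2]<16); q=P[m][:,:2]
for it in range(3):
    ex=np.array([np.cos(a),np.sin(a)]);ey=np.array([-ex[1],ex[0]])
    x=(q-o)@ex;y=(q-o)@ey; k=(np.abs(x)<165)&(np.abs(y)<60)
    rect=cv2.minAreaRect(q[k].astype(np.float32)); print('plate',rect,k.sum())
    # long edges
    A=[]
    xb=np.round(x[k]/4)
    for sgn in(1,-1):
        e=np.array([[b*4,(sgn*y[k][xb==b]).max()*sgn] for b in np.unique(xb) if (xb==b).sum()>5 and -140<b*4<115])
        med=np.median(e[:,1]); e=e[np.abs(e[:,1]-med)<6]; f=np.polyfit(e[:,0],e[:,1],1);A.append(f)
    print(A); da=np.arctan((A[0][0]+A[1][0])/2); o=o+ey*(A[0][1]+A[1][1])/2; a+=da
ex=np.array([np.cos(a),np.sin(a)]);ey=np.array([-ex[1],ex[0]])
Q=np.c_[(P[:,:2]-o)@ex,(P[:,:2]-o)@ey,P[:,2]]; k=near&(np.abs(Q[:,0])<175)&(np.abs(Q[:,1])<55)
for lo,hi in((5,16),(40,70),(70,90),(88,100)):
    z=Q[k&(Q[:,2]>lo)&(Q[:,2]<hi)]; h,b=np.histogram(z[:,0],np.arange(-180,181,6))
    print(lo,hi,[(int(b[i]),int(h[i]),np.round(np.percentile(z[(z[:,0]>=b[i])&(z[:,0]<b[i+1])][:,1],[1,99])).tolist()) for i in range(len(h)) if h[i]>4])
print('o',o,'angle',np.degrees(a))
E
python3 fit.py w1
```

```text
plate ((482.3128967285156, 192.8587646484375), (90.4069595336914, 295.4442138671875), 10.783781051635742) 7364
[array([-0.06314188, 48.85285136]), array([ -0.05561144, -40.06151835])]
plate ((482.3128967285156, 192.8587646484375), (90.4069595336914, 295.4442138671875), 10.783781051635742) 7364
[array([-3.58282768e-03,  4.42710005e+01]), array([ 1.24153449e-03, -4.44404682e+01])]
plate ((482.3128967285156, 192.8587646484375), (90.4069595336914, 295.4442138671875), 10.783781051635742) 7364
[array([-2.41032624e-03,  4.43594369e+01]), array([ 2.41164838e-03, -4.43567737e+01])]
5 16 [(-150, 27, [-45.0, 44.0]), (-144, 152, [-45.0, 44.0]), (-138, 170, [-45.0, 44.0]), (-132, 171, [-44.0, 44.0]), (-126, 127, [-44.0, 41.0]), (-120, 29, [-44.0, -28.0]), (-102, 8, [-44.0, -34.0]), (-96, 24, [-44.0, -33.0]), (-90, 20, [-44.0, -35.0]), (-84, 25, [-45.0, -33.0]), (-78, 26, [-45.0, -35.0]), (-72, 27, [-45.0, 45.0]), (-66, 35, [-44.0, 45.0]), (-60, 47, [-44.0, 45.0]), (-54, 92, [-44.0, 45.0]), (-48, 126, [-45.0, 45.0]), (-42, 120, [-45.0, 45.0]), (-36, 177, [-44.0, 45.0]), (-30, 234, [-44.0, 45.0]), 
[... 1749 characters left out ...]
.0]), (-42, 74, [-15.0, 14.0]), (-36, 104, [-16.0, 15.0]), (-30, 58, [-14.0, 15.0]), (126, 219, [-29.0, 29.0]), (132, 113, [-30.0, 31.0]), (138, 73, [-20.0, 25.0]), (144, 117, [-14.0, 14.0])]
88 100 [(-144, 6, [-2.0, -1.0]), (-132, 7, [-2.0, -1.0]), (-126, 5, [-2.0, -2.0]), (-120, 7, [-2.0, -2.0]), (-114, 7, [-2.0, -2.0]), (-108, 8, [-2.0, -2.0]), (-102, 32, [-30.0, 30.0]), (-96, 201, [-40.0, 32.0]), (-90, 209, [-45.0, 31.0]), (-84, 214, [-32.0, 31.0]), (-78, 222, [-33.0, 31.0]), (-72, 222, [-33.0, 31.0]), (-66, 226, [-33.0, 31.0]), (-60, 246, [-32.0, 31.0]), (126, 116, [-29.0, 29.0]), (132, 258, [-30.0, 29.0]), (138, 18, [-27.0, 28.0])]
o [482.18311813 192.04806167] angle -79.46507765020567
```

Call:
servo_tool(rotation=[[0,0,-0.013],[0,0,-0.013],[0,0,-0.013],[0,0,-0.013]], slide=[[0.05,-0.9,-0.15],[0.05,-0.9,-0.15],[0.05,-0.9,-0.15],[0.05,-0.9,-0.15]], grip=[1,1,1,1])

```text
clock: 2.02
position: [420.3, 14.8, 370.2]
ee_rot: [0.761, -0.648, -0.001, 0.001]
contact_force: [-1.2, 0.7, -0.7]
gripper_width: 85.4
grasp_force: 0.0
```

Call:
servo_tool(rotation=[[0,0,0],[0,0,0],[0,0,0],[0,0,0],[0,0,0],[0,0,0]], slide=[[0.05,-0.85,-0.3],[0.05,-0.85,-0.3],[0.05,-0.85,-0.3],[0.05,-0.85,-0.3],[0.05,-0.85,-0.3],[0.05,-0.85,-0.3]], grip=[1,1,1,1,1,1])

```text
clock: 2.78
position: [431.7, -151.8, 311.9]
ee_rot: [0.763, -0.646, 0.001, -0.0]
contact_force: [-0.1, 0.4, 1.0]
gripper_width: 85.5
grasp_force: 0.0
```

```bash
python3 look.py w2; python3 - <<'E'
from h import *
import pickle
s,d=pickle.load(open('w2.pkl','rb')); P=cloud(d,s); im=d['image'].astype(int)
m=(P[...,2]>12)&(P[...,2]<50)&(abs(P[...,0]-436)<60)&(abs(P[...,1]+150)<110)
n,l,st,_=cv2.connectedComponentsWithStats(m.astype(np.uint8)); i=1+st[1:,4].argmax(); print(st[i])
q=P[l==i]; top=q[q[:,2]>25][:,:2]; c=top.mean(0); u=np.linalg.svd(top-c,full_matrices=False)[2][0]; u*=np.sign(u[1]); v=np.array([u[1],-u[0]])
t=(q[:,:2]-c)@u; w=(q[:,:2]-c)@v; 
for b in range(-90,90,10):
    k=(t>b)&(t<b+10)
    if k.sum()>4: print(b,k.sum(),np.round(np.percentile(w[k],[2,98]),1),np.round(q[k][:,2].max(),1))
print(c,u,np.degrees(np.arctan2(u[1],u[0])),t.min(),t.max())
h=cv2.cvtColor(d['image'],cv2.COLOR_RGB2HSV); y=(l==i)&(h[...,1]>120)&(h[...,2]>100); tt=(P[y][:,:2]-c)@u; print('ring',y.sum(),np.percentile(tt,[2,50,98]),np.percentile((P[y][:,:2]-c)@v,[2,98]))
E
```

```text
2.775 [ 431.67260637 -151.76387907  311.93395433] [ 1.86628221e-02  4.00861551e-02 -2.37058585e-01 -2.37174075e-05
 -1.29222959e+00  1.47801771e-01] [-0.08271401  0.36501779  1.01103329] 85.53474931881136
[[ 0.00000e+00 -9.65000e-01 -2.60000e-01  6.49940e+01]
 [ 1.00000e+00  0.00000e+00 -0.00000e+00  5.60000e-02]
 [ 0.00000e+00 -2.60000e-01  9.65000e-01 -1.43143e+02]
 [ 0.00000e+00  0.00000e+00  0.00000e+00  1.00000e+00]]
[ 442.18278331 -215.8754887   455.08923666] [[-0.98617181 -0.16039383 -0.04170104]
 [-0.16571935  0.95212245  0.25690453]
 [-0.00150141  0.26026268 -0.96553668]]
[ 261  108   31  123 3219]
-80 65 [-11.6  11.5] 31.9
-70 180 [-11.9  11.8] 32.3
-60 184 [-12.2  11.6] 32.8
-50 216 [-14.9  13.9] 36.2
-40 257 [-17.3  17.3] 37.7
-30 241 [-16.6  17.1] 37.4
-20 249 [-16.9  16.9] 38.5
-10 243 [-17.2  16.8] 37.9
0 253 [-17.5  18. ] 38.4
10 231 [-16.7  16.5] 38.1
20 232 [-16.9  16.4] 38.4
30 231 [-17.2  17.5] 39.4
40 230 [-17.5  17.4] 39.2
50 227 [-17.8  17.2] 39.2
60 132 [-18.1  17.1] 38.9
70 48 [-5.7  5.8] 26.8
[ 439.33558509 -152.67128905] [-0.14043086  0.99009049] 98.07277901838911 -73.45525095810017 76.99161066253066
ring 401 [-1.56148297  6.19260272 13.90640687] [-17.51074968  17.9392092 ]
```

View pics/w2.png

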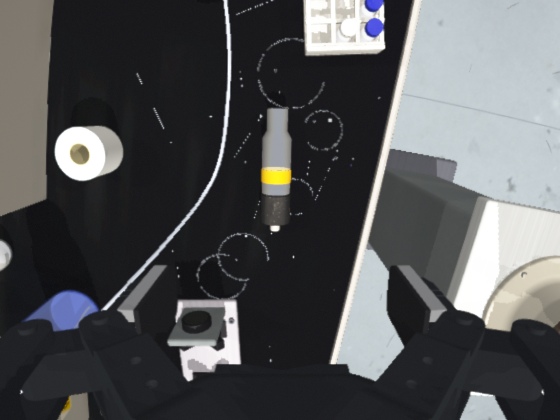

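The wrist view shows the lamp clear of everything, with its window at (277,110), ring at (276,176) and pins at (275,228). The tube passes to its left at x≈225. Now I'll descend on the lamp.

Call:
servo_tool(rotation=[[0,0,-0.0036],[0,0,-0.0036],[0,0,-0.0036],[0,0,-0.0036],[0,0,-0.0036],[0,0,-0.0036]], slide=[[0.05,-0.052,-0.3],[0.05,-0.052,-0.6],[0.05,-0.052,-0.95],[0.05,-0.052,-0.95],[0.05,-0.052,-0.95],[0.05,-0.052,-0.95]], grip=[1,1,1,1,1,1])

```text
clock: 3.58
position: [443.2, -163.6, 124.0]
ee_rot: [0.755, -0.655, 0.002, -0.002]
contact_force: [0.1, -0.1, 0.4]
gripper_width: 85.1
grasp_force: 0.0
```

Call:
servo_tool(rotation=[[0,0,0],[0,0,0],[0,0,0],[0,0,0],[0,0,0],[0,0,0]], slide=[[0,0,-0.2],[0,0,-0.35],[0,0,-0.5],[0,0,-0.59],[0,0,-0.59],[0,0,-0.59]], grip=[1,1,1,1,1,1])

```text
clock: 4.32
position: [442.6, -163.8, 5.0]
ee_rot: [0.755, -0.655, 0.002, -0.001]
contact_force: [-0.7, 0.7, -0.1]
gripper_width: 85.4
grasp_force: 0.0
```

Call:
servo_tool(rotation=[[0,0,0],[0,0,0],[0,0,0],[0,0,0],[0,0,0]], slide=[[0,0,0],[0,0,0],[0,0,0],[0,0,0],[0,0,0]], grip=[0.3,0,-0.07,-0.1,-0.1])

```text
clock: 4.95
position: [440.9, -163.7, 3.3]
ee_rot: [0.755, -0.656, -0.0, 0.0]
contact_force: [-0.7, -0.6, -0.3]
gripper_width: 38.5
grasp_force: 0.0
```

Call:
servo_tool(rotation=[[0,0,0],[0,0,0],[0,0,0]], slide=[[0,0,0],[0,0,0],[0,0,0]], grip=[-0.15,-0.19,-0.19])

```text
clock: 5.32
position: [440.9, -163.7, 3.3]
ee_rot: [0.755, -0.656, -0.0, 0.0]
contact_force: [-0.4, 0.3, 1.2]
gripper_width: 35.1
grasp_force: 14.0
```

Call:
servo_tool(rotation=[[0,0,0],[0,0,0],[0,0,0],[0,0,0],[0,0,0],[0,0,0]], slide=[[0,0,0.05],[0,0,0.15],[0,0,0.35],[0,0,0.6],[0,0,0.75],[0,0,0.75]], grip=[-0.19,-0.19,-0.19,-0.19,-0.19,-0.19])

```text
clock: 6.08
position: [442.5, -163.8, 156.3]
ee_rot: [0.755, -0.656, 0.003, -0.002]
contact_force: [1.1, 0.8, -1.1]
gripper_width: 34.7
grasp_force: 14.0
```

Call:
servo_tool(rotation=[[0,0,0.0073],[0,0,0.0073],[0,0,0.0073],[0,0,0.0073],[0,0,0.0073],[0,0,0.0073],[0,0,0.0073],[0,0,0.0073]], slide=[[0,0.08,0],[0,0.22,0],[0,0.38,0],[0,0.54,0],[0,0.7,0],[0,0.85,0],[0,0.95,0],[0,1,0]], grip=[-0.19,-0.19,-0.19,-0.19,-0.19,-0.19,-0.19,-0.19])

```text
clock: 7.08
position: [439.8, 37.3, 152.1]
ee_rot: [0.771, -0.637, -0.001, 0.001]
contact_force: [0.1, -0.2, -1.0]
gripper_width: 35.1
grasp_force: 14.0
```

Call:
servo_tool(rotation=[[0,0,0],[0,0,0],[0,0,0],[0,0,0],[0,0,0],[0,0,0],[0,0,0],[0,0,0]], slide=[[0.05,0.1,0],[0.13,0.25,0],[0.2,0.38,0],[0.25,0.48,0],[0.26,0.5,0],[0.26,0.5,0],[0.26,0.5,0],[0.26,0.5,0]], grip=[-0.19,-0.19,-0.19,-0.19,-0.19,-0.19,-0.19,-0.19])

```text
clock: 8.07
position: [492.6, 135.6, 153.5]
ee_rot: [0.77, -0.638, -0.0, -0.0]
contact_force: [0.8, -0.4, -1.2]
gripper_width: 34.8
grasp_force: 14.0
```

```bash
python3 look.py w3 | head -1; python3 - <<'E'
from h import *
import pickle
s,d=pickle.load(open('w3.pkl','rb'));print(np.degrees(2*np.arctan2(s['ee_rot'][1],s['ee_rot'][0])),s['grasp_force'])
P=cloud(d,s);p=P.reshape(-1,3)
T=np.array(s['position'])
m=(P[...,2]>T[2]-35)&(P[...,2]<T[2]+60)&(np.hypot(P[...,0]-T[0],P[...,1]-T[1])<95)
a=np.radians(-79.3);ex=np.array([np.cos(a),np.sin(a)]);ey=np.array([-ex[1],ex[0]]);o=np.array([482.3,192.9])
q=np.c_[(P[m][:,:2]-o)@ex,(P[m][:,:2]-o)@ey,P[m][:,2]]
q=q[abs(q[:,1])<22]
for b in range(-50,160,10):
    k=(q[:,0]>b)&(q[:,0]<=b+10)
    if k.sum()>3: print(b,k.sum(),np.round(np.percentile(q[k][:,1],[2,98]),1),np.round(np.percentile(q[k][:,2],[2,98]),1))
print((T[:2]-o)@ex,(T[:2]-o)@ey,q[:,0].min(),q[:,0].max())
E
```

```text
8.075 [492.64369396 135.64888119 153.45831126] [ 5.86734180e-01  2.66683086e-01 -3.80634152e-01 -5.32306719e-05
-79.34944077414302 14.037209898233414
20 44 [-17.6  16.3] [172.5 179. ]
30 1313 [-17.3  16.2] [174.5 187.9]
40 2384 [-18.3  17.2] [175.1 192.5]
50 2954 [-19.4  18.4] [173.7 195.1]
60 4728 [-21.5  21.5] [165.5 210.3]
70 2521 [-17.   16.1] [174.7 187.4]
80 2862 [-16.6  15.4] [172.8 186.8]
90 2269 [-13.3  12.1] [171.5 183.6]
100 2045 [-12.2  10.9] [172.1 181.7]
110 2161 [-12.3  10.9] [172.  181.6]
120 197 [-11.5  10.4] [163.7 181. ]
58.17616061032145 -0.46577540820505464 25.629480288927574 120.52305043317375
```

View pics/w3.png

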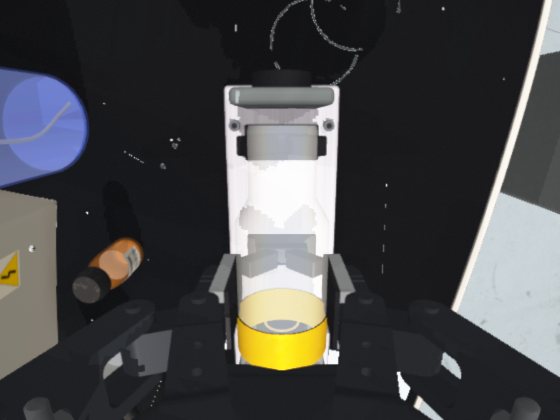

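The lamp is held straight over the stand, its window end at the front saddle (283,140) and the ring at (282,330). It measures y≈-0.5 mm and base x≈-19.5 mm, so I'll lower it.

Call:
servo_tool(rotation=[[0,0,0],[0,0,0],[0,0,0],[0,0,0],[0,0,0],[0,0,0],[0,0,0],[0,0,0]], slide=[[0,0.005,-0.1],[0,0.005,-0.22],[0,0.005,-0.34],[0,0.005,-0.44],[0,0.005,-0.5],[0,0.005,-0.525],[0,0.005,-0.525],[0,0.005,-0.525]], grip=[-0.19,-0.19,-0.19,-0.19,-0.19,-0.19,-0.19,-0.19])

```text
clock: 9.12
position: [493.4, 137.5, 49.0]
ee_rot: [0.77, -0.638, 0.0, -0.001]
contact_force: [-0.0, -0.8, -0.6]
gripper_width: 34.7
grasp_force: 14.0
```

Call:
servo_tool(rotation=[[0,0,0],[0,0,0],[0,0,0]], slide=[[0,0,-0.01],[0,0,-0.01],[0,0,-0.01]], grip=[-0.19,-0.19,-0.19])

```text
clock: 9.5
position: [493.0, 137.3, 46.4]
ee_rot: [0.77, -0.638, 0.0, -0.0]
contact_force: [0.0, 0.0, -0.5]
gripper_width: 35.2
grasp_force: 14.0
```

Call:
servo_tool(rotation=[[0,0,0],[0,0,0],[0,0,0]], slide=[[0,0,-0.008],[0,0,-0.008],[0,0,-0.008]], grip=[-0.19,-0.19,-0.19])

```text
clock: 9.88
position: [492.9, 137.3, 44.7]
ee_rot: [0.77, -0.638, -0.0, 0.0]
contact_force: [0.7, 0.1, -0.5]
gripper_width: 35.0
grasp_force: 14.0
```

Call:
servo_tool(rotation=[[0,0,0],[0,0,0]], slide=[[0,0,-0.005],[0,0,-0.005]], grip=[-0.19,-0.19])

```text
clock: 10.12
position: [492.9, 137.3, 43.7]
ee_rot: [0.77, -0.638, -0.0, 0.0]
contact_force: [-0.6, 0.1, -0.1]
gripper_width: 34.9
grasp_force: 14.0
```

Call:
servo_tool(rotation=[[0,0,0],[0,0,0]], slide=[[0,0,-0.004],[0,0,-0.004]], grip=[-0.19,-0.19])

```text
clock: 10.38
position: [492.9, 137.3, 43.4]
ee_rot: [0.77, -0.638, 0.0, 0.0]
contact_force: [-1.9, -0.3, 3.8]
gripper_width: 35.2
grasp_force: 14.4
```

Call:
servo_tool(rotation=[[0,0,0],[0,0,0]], slide=[[0,0,-0.004],[0,0,-0.004]], grip=[-0.19,-0.19])

```text
clock: 10.62
position: [492.9, 137.3, 43.3]
ee_rot: [0.77, -0.638, 0.0, -0.0]
contact_force: [-4.0, -0.9, 10.0]
gripper_width: 34.9
grasp_force: 14.9
```

Seated with light contact. I'll ease off and release.

Call:
servo_tool(rotation=[[0,0,0],[0,0,0],[0,0,0],[0,0,0],[0,0,0],[0,0,0],[0,0,0]], slide=[[0,0,0.004],[0,0,0.004],[0,0,0.004],[0,0,0.004],[0,0,0.004],[0,0,0.004],[0,0,0.004]], grip=[-0.19,-0.16,-0.12,0.1,0.4,0.6,0.6])

```text
clock: 11.5
position: [493.0, 137.3, 42.9]
ee_rot: [0.77, -0.638, 0.0, -0.0]
contact_force: [-0.2, 0.1, 0.3]
gripper_width: 68.4
grasp_force: 0.0
```

Call:
servo_tool(rotation=[[0,0,0],[0,0,0],[0,0,0],[0,0,0],[0,0,0],[0,0,0],[0,0,0],[0,0,0]], slide=[[0,0,0.1],[0,0,0.3],[0,0,0.55],[0,0,0.8],[0,0,1],[0,0,1],[0,0,1],[0,0,1]], grip=[0.6,0.6,0.6,0.6,0.6,0.6,0.6,0.6])

```text
clock: 12.5
position: [492.2, 136.9, 241.3]
ee_rot: [0.77, -0.638, -0.001, 0.002]
contact_force: [-0.7, 0.0, -0.7]
gripper_width: 68.3
grasp_force: 0.0
```

```bash
python3 look.py w4 | head -1; cat > chk.py <<'E'
from h import *
import pickle,sys
s,d=pickle.load(open(sys.argv[1]+'.pkl','rb'));P=cloud(d,s)
a=np.radians(-79.3);ex=np.array([np.cos(a),np.sin(a)]);ey=np.array([-ex[1],ex[0]]);o=np.array([482.3,192.9])
q=np.c_[(P.reshape(-1,3)[:,:2]-o)@ex,(P.reshape(-1,3)[:,:2]-o)@ey,P.reshape(-1,3)[:,2]]
print('TCP in stand',(s['position'][:2]-o)@ex,(s['position'][:2]-o)@ey,s['position'][2])
q=q[(abs(q[:,1])<55)&(q[:,2]>40)&(q[:,2]<110)&(abs(q[:,0])<170)]
for b in range(-170,160,5):
    k=(q[:,0]>b)&(q[:,0]<=b+5)
    if k.sum()>3: print(b,k.sum(),np.round(np.percentile(q[k][:,1],[2,98]),1),np.round(np.percentile(q[k][:,2],[2,98]),1))
E
python3 chk.py w4
```

```text
12.5 [492.1847162  136.89280829 241.34333933] [ 5.89198332e-01  1.83958870e-01 -2.48738942e-01 -3.92990396e-04
TCP in stand 56.86864507243709 -0.6858170927342133 241.3433393277301
-135 141 [-28.6  30.3] [65.4 68.7]
-130 565 [-30.6  29.5] [51.9 68.3]
-125 36 [-6.   5.8] [61.  65.1]
-120 13 [-5.7  5.4] [63.2 66.8]
-110 13 [-1.6  0.3] [100.  102.1]
-105 15 [-1.6  0.3] [ 97.5 102.5]
-100 46 [-29.7  28.5] [ 90.6 100.8]
-95 303 [-48.4  31. ] [86.9 95.2]
-90 776 [-52.2  30. ] [42.9 94.9]
-85 267 [-31.2  30.9] [91.9 95.6]
-80 299 [-32.1  31.7] [90.9 95.9]
-75 317 [-31.8  31.4] [92.2 95.9]
-70 327 [-31.7  31.2] [92.  95.9]
-65 324 [-31.5  31.1] [92.5 95.9]
-60 500 [-32.8  32.2] [43.3 95.7]
-55 1446 [-29.8  29.3] [42.8 92.6]
-50 80 [-9.2  8.7] [61.2 69.1]
-45 4 [-6.6  1.8] [67.2 76.2]
-40 165 [-18.6  17.8] [63.2 78.5]
-35 185 [-19.6  18. ] [60.7 78.7]
-30 353 [-18.4  17.9] [56.7 78.1]
-25 18 [-17.4  14.1] [63.1 76.5]
-20 179 [-17.7  17.2] [62.2 77.8]
-15 184 [-17.5  17.7] [62.7 78. ]
-10 183 [-17.5  17. ] [62.6 77.8]
-5 192 [-18.1  17.6] [63.4 78. ]
0 190 [-18.   16.7] [63.9 77.8]
5 245 [-29.6
[... 249 characters left out ...]
]
45 217 [-17.4  16.8] [62.4 77.4]
50 208 [-17.5  16.8] [62.5 76.9]
55 202 [-17.3  16.6] [63. 77.]
60 211 [-17.1  16.4] [63.4 76.8]
65 208 [-17.2  16.4] [63.4 77.1]
70 215 [-16.9  16.5] [63.3 77.2]
75 215 [-16.7  16.3] [64.2 76.8]
80 222 [-17.   15.9] [64.1 77. ]
85 213 [-15.3  14.5] [61.8 75.8]
90 176 [-13.   12.2] [60.4 72.9]
95 262 [-29.4  29. ] [46.7 71.8]
100 367 [-30.6  29.8] [46.7 71.2]
105 403 [-30.5  29.8] [46.9 71.6]
110 219 [-25.2  25.5] [46.2 71.8]
115 112 [-12.3  11.5] [61.9 71.6]
125 44 [-14.   12.2] [42.9 74.7]
130 540 [-28.2  28. ] [62.  91.7]
135 447 [-28.8  28. ] [88.2 91.7]
140 242 [-23.5  22.6] [62.8 88.5]
145 279 [-18.5  17.6] [61.9 78.2]
150 46 [-18.1  17.2] [62.8 78.4]
```

View pics/w4.png

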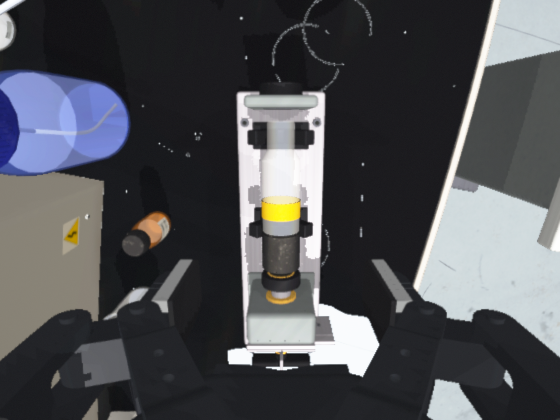

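The lamp lies straight in both saddles, with its ring at (281,209), base at (281,255) and socket at (281,282). The base is at x≈-20 and the plunger is still out. Next I'll close the fingers and go behind the pad on the leaf's -y side.

Call:
servo_tool(rotation=[[0,0,0],[0,0,0],[0,0,0],[0,0,0],[0,0,0],[0,0,0]], slide=[[-0.1,0.2,0],[-0.2,0.5,0],[-0.3,0.8,0],[-0.35,0.9,0],[-0.35,0.9,0],[-0.35,0.9,0]], grip=[0,-0.5,-1,-1,-1,-1])

```text
clock: 13.3
position: [422.9, 316.6, 242.2]
ee_rot: [0.77, -0.638, 0.0, 0.001]
contact_force: [0.5, -0.7, 0.2]
gripper_width: -0.1
grasp_force: 0.0
```

Call:
servo_tool(rotation=[[0,0,0],[0,0,0],[0,0,0],[0,0,0],[0,0,0],[0,0,0],[0,0,0],[0,0,0]], slide=[[0,0.18,-0.05],[0,0.18,-0.25],[0,0.18,-0.45],[0,0.18,-0.65],[0,0.18,-0.85],[0,0.18,-0.945],[0,0.18,-0.945],[0,0.18,-0.945]], grip=[-1,-1,-1,-1,-1,-1,-1,-1])

```text
clock: 14.3
position: [423.9, 353.3, 54.9]
ee_rot: [0.77, -0.638, 0.0, -0.001]
contact_force: [0.2, -0.1, 0.2]
gripper_width: -0.4
grasp_force: 0.0
```

```bash
cat > st.py <<'E'
from h import *
import time
s=read_state();a=np.radians(-79.3);ex=np.array([np.cos(a),np.sin(a)]);ey=np.array([-ex[1],ex[0]]);o=np.array([482.3,192.9])
p=s['position'];f=s['contact_force']
print(s['clock'],'stand pos',np.round([(p[:2]-o)@ex,(p[:2]-o)@ey,p[2]],2),'F',np.round([f[:2]@ex,f[:2]@ey,f[2]],2),s['gripper_width'],p)
E
python3 st.py
```

```text
14.3 stand pos [-168.43  -27.65   54.88] F [0.09 0.17 0.18] -0.3517473712201892 [423.85382469 353.27012221  54.87994708]
```

Call:
servo_tool(rotation=[[0,0,0],[0,0,0],[0,0,0],[0,0,0],[0,0,0]], slide=[[0.003,-0.015,0],[0.0065,-0.034,0],[0.0093,-0.049,0],[0.0093,-0.049,0],[0.0093,-0.049,0]], grip=[-1,-1,-1,-1,-1])

```text
clock: 14.92
position: [426.0, 347.3, 55.3]
ee_rot: [0.771, -0.637, -0.001, -0.004]
contact_force: [-1.9, 8.8, -0.4]
gripper_width: -0.3
grasp_force: 0.0
```

```bash
python3 st.py
```

```text
14.925 stand pos [-162.17  -26.68   55.33] F [-8.97 -0.22 -0.42] -0.2550705492506355 [425.97460429 347.29850658  55.32978967]
```

Call:
servo_tool(rotation=[[0,0,0],[0,0,0],[0,0,0],[0,0,0],[0,0,0]], slide=[[0.001,-0.005,0],[0.002,-0.01,0],[0.0028,-0.015,0],[0.0037,-0.02,0],[0.0037,-0.02,0]], grip=[-1,-1,-1,-1,-1])

```text
clock: 15.55
position: [426.4, 340.3, 55.6]
ee_rot: [0.77, -0.638, 0.0, -0.002]
contact_force: [-0.8, 1.0, 5.3]
gripper_width: -0.3
grasp_force: 0.4
```

```bash
python3 st.py
```

```text
15.55 stand pos [-155.19  -27.55   55.6 ] F [-1.09 -0.61  5.34] -0.2924860038779194 [426.41404465 340.27493172  55.59628059]
```

```bash
python3 - <<'E'
from h import *
s=read_state();print(s['wrist_torque'])
d=get_image('scene'); C=d['image'][160:260,160:330]; a=cv2.resize(C,None,fx=3.5,fy=3.5,interpolation=cv2.INTER_CUBIC)
w=get_image('wrist')['image']
a=cv2.resize(a,(480,282)); b=cv2.resize(w,(320,240))
im=np.zeros((282,800,3),np.uint8); im[:,:480]=a; im[:240,480:]=b; save('c5',im)
E
```

```text
[0.17662297 0.07741634 0.04659185]
```

View pics/c5.png

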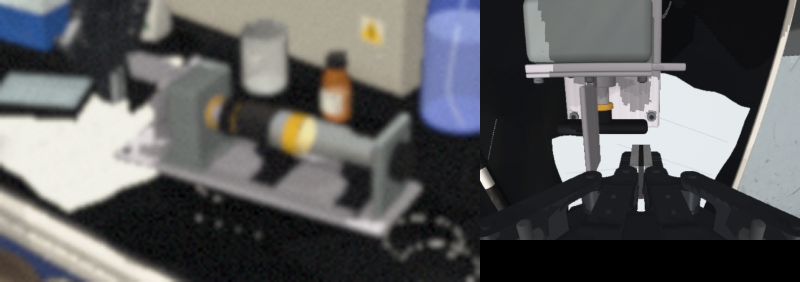

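The wrist view (right half) shows the gripper's outer knuckle at (595,185) meeting the rear end of the leaf at (590,125). The closed linkages are too wide in this yaw, so I'll back off, lift, and turn the hand a quarter turn. The linkages will then lie along the stand's x.

Call:
servo_tool(rotation=[[0,0,0],[0,0,0],[0,0,0],[0,0,0],[0,0,0],[0,0,0],[0,0,0]], slide=[[-0.009,0.02,0],[-0.022,0.065,0],[-0.035,0.13,0],[-0.035,0.13,0.2],[-0.035,0.13,0.45],[-0.035,0.13,0.6],[-0.035,0.13,0.6]], grip=[-1,-1,-1,-1,-1,-1,-1])

```text
clock: 16.52
position: [419.2, 367.6, 176.4]
ee_rot: [0.77, -0.638, -0.0, -0.003]
contact_force: [0.9, 0.4, -0.4]
gripper_width: 0.0
grasp_force: 0.0
```

```bash
python3 st.py; python3 look.py w6 | head -1;python3 chk.py w6 | head -25; python3 - <<'E'
from h import *
print(read_state()['joints'])
E
```

```text
16.525 stand pos [-183.39  -29.55  176.35] F [-0.23  0.97 -0.39] 0.005212778424641085 [419.2189012  367.61074592 176.35115772]
16.525 [419.2189012  367.61074592 176.35115772] [ 1.01073463e+00  3.14609075e-01 -2.44600817e-01  3.28762259e-04
TCP in stand -183.38506873964627 -29.54634203892005 176.35115771988774
-155 18 [-0.4  1.9] [ 76.4 102.3]
-150 77 [-0.5  2.6] [ 78.1 102.2]
-145 80 [-0.4  2.5] [ 76.6 102.3]
-140 154 [-27.2  26.2] [ 63.8 102.3]
-135 648 [-30.8  29.4] [ 65.5 101.5]
-130 449 [-30.1  28.2] [ 55.5 102. ]
-125 170 [-6.5  2.4] [ 59.  102.2]
-120 179 [-7.4  2.2] [ 60.4 101.7]
-115 148 [-4.7  2.1] [ 60.5 102.6]
-110 155 [-4.7  1.9] [ 59.8 102.2]
-105 193 [-9.3  8.2] [ 57.3 102.1]
-100 354 [-30.   28.8] [40.5 94.6]
-95 1664 [-48.8  30.9] [42.3 95.2]
-90 972 [-46.7  29.6] [86.8 95.2]
-85 959 [-32.4  29.9] [91.5 95.8]
-80 942 [-31.8  30.3] [91.8 95.9]
-75 954 [-31.8  30.5] [91.6 95.9]
-70 959 [-31.8  30.1] [92.2 95.9]
-65 965 [-31.8  30.2] [92.  95.9]
-60 842 [-31.2  29.6] [91.9 95.7]
-55 90 [-27.7  26.7] [88.4 91.5]
-50 106 [-8.6  7.8] [63.3 69.7]
-45 170 [-16.2  16.2] [47.2 69. ]
-40 49 [-18.4  17.5] [45.6 57.7]
[ 1.01055385e+00  3.16368870e-01 -2.47349815e-01 -5.57727758e-04
 -1.00531952e+00 -8.23203970e-01]
```

View pics/w6.png

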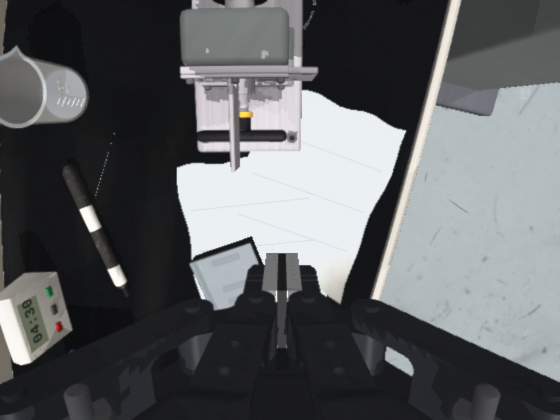

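The leaf (235,125) and pad (245,136) have not moved; the leaf is at y≈-0.4 and the pad's rear at x≈-138. Now the quarter turn.

Call:
servo_tool(rotation=[[0,0,0.125],[0,0,0.125],[0,0,0.125],[0,0,0.125],[0,0,0.125],[0,0,0.125]], slide=[[0,0,0],[0,0,0],[0,0,0],[0,0,0],[0,0,0],[0,0,0]], grip=[-1,-1,-1,-1,-1,-1])

```text
clock: 17.32
position: [418.1, 365.3, 172.8]
ee_rot: [0.955, -0.296, -0.0, 0.001]
contact_force: [0.2, -0.1, 0.2]
gripper_width: -0.2
grasp_force: 0.0
```

Call:
servo_tool(rotation=[[0,0,0.125],[0,0,0.125],[0,0,0.125],[0,0,0.125],[0,0,0.125],[0,0,0.125]], slide=[[0,0,0],[0,0,0],[0,0,0],[0,0,0],[0,0,0],[0,0,0]], grip=[-1,-1,-1,-1,-1,-1])

```text
clock: 18.08
position: [418.5, 365.4, 173.7]
ee_rot: [0.996, 0.092, -0.0, 0.0]
contact_force: [0.1, -0.5, -0.5]
gripper_width: -0.0
grasp_force: 0.0
```

Call:
servo_tool(rotation=[[0,0,0],[0,0,0],[0,0,0],[0,0,0],[0,0,0]], slide=[[0,0,-0.2],[0,0,-0.4],[0,0,-0.6],[0,0,-0.6],[0,0,-0.6]], grip=[-1,-1,-1,-1,-1])

```text
clock: 18.7
position: [419.3, 366.4, 55.2]
ee_rot: [0.996, 0.093, 0.001, -0.001]
contact_force: [0.4, -0.3, 1.0]
gripper_width: -0.1
grasp_force: 0.0
```

```bash
python3 st.py; python3 look.py w7|tail -4; python3 - <<'E'
from h import *
print(read_state()['joints'])
E
```

```text
18.7 stand pos [-182.2   -29.65   55.24] F [0.39 0.35 0.97] -0.0501454737924204 [419.33330017 366.42698008  55.23838069]
 [   0.       0.       0.       1.   ]]
[483.49792259 379.07426921 198.507835  ] [[ 0.18524491 -0.94929742 -0.2540054 ]
 [-0.98269118 -0.17935499 -0.04636637]
 [-0.00154166  0.258198   -0.96609079]]
[ 1.00954246e+00  4.59337259e-01 -3.78813583e-01  7.35122045e-04
 -7.29127575e-01  7.47113259e-01]
```

View pics/w7.png

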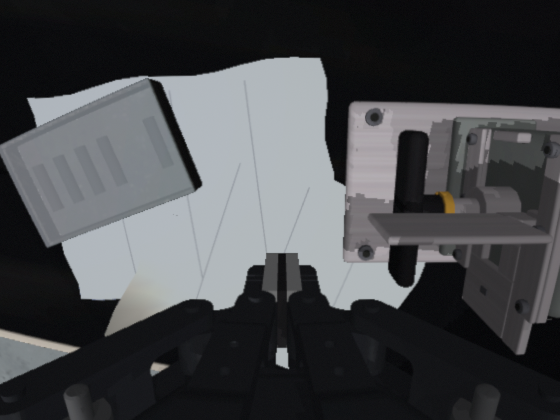

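The leaf is at (460,228) and the pad at (408,200), with the fingers at (282,270) on the leaf's -y side. I'll approach the pad in small steps.

Call:
servo_tool(rotation=[[0,0,0],[0,0,0],[0,0,0],[0,0,0],[0,0,0]], slide=[[0.02,-0.03,0],[0.04,-0.06,0],[0.058,-0.091,0],[0.058,-0.091,0],[0.058,-0.091,0]], grip=[-1,-1,-1,-1,-1])

```text
clock: 19.38
position: [430.3, 347.2, 54.0]
ee_rot: [0.996, 0.093, 0.0, -0.0]
contact_force: [0.3, 0.4, 1.1]
gripper_width: 0.1
grasp_force: 0.0
```

```bash
python3 st.py
```

```text
19.375 stand pos [-161.3   -22.49   53.95] F [-0.32  0.39  1.09] 0.058454303125045945 [430.2501334  347.21551773  53.95400844]
```

Call:
servo_tool(rotation=[[0,0,0],[0,0,0],[0,0,0],[0,0,0]], slide=[[0.0019,-0.01,0],[0.0037,-0.02,0],[0.0056,-0.03,0],[0.0056,-0.03,0]], grip=[-1,-1,-1,-1])

```text
clock: 19.88
position: [431.2, 341.1, 53.9]
ee_rot: [0.996, 0.093, -0.0, 0.0]
contact_force: [0.5, -0.4, -0.5]
gripper_width: -0.3
grasp_force: 0.0
```

```bash
python3 st.py
```

```text
19.875 stand pos [-155.11  -22.66   53.9 ] F [ 0.51  0.43 -0.45] -0.28306177106812297 [431.23621051 341.10125872  53.89872729]
```

Call:
servo_tool(rotation=[[0,0,0],[0,0,0],[0,0,0],[0,0,0]], slide=[[0.0009,-0.005,0],[0.0028,-0.015,0],[0.0037,-0.02,0],[0.0037,-0.02,0]], grip=[-1,-1,-1,-1])

```text
clock: 20.38
position: [432.0, 337.2, 53.9]
ee_rot: [0.996, 0.093, 0.0, -0.0]
contact_force: [-0.3, 0.3, -0.1]
gripper_width: 0.0
grasp_force: 0.0
```

```bash
python3 st.py
```

```text
20.375 stand pos [-151.08  -22.6    53.94] F [-0.31 -0.29 -0.14] 0.041203283564219206 [432.0385155  337.15694891  53.9393736 ]
```

Call:
servo_tool(rotation=[[0,0,0],[0,0,0],[0,0,0],[0,0,0]], slide=[[0.0009,-0.005,0],[0.0028,-0.015,0],[0.0037,-0.02,0],[0.0037,-0.02,0]], grip=[-1,-1,-1,-1])

```text
clock: 20.88
position: [432.7, 333.9, 54.0]
ee_rot: [0.996, 0.093, 0.0, -0.001]
contact_force: [-2.4, 3.5, -0.6]
gripper_width: 0.1
grasp_force: 1.7
```

```bash
python3 st.py
```

```text
20.875 stand pos [-147.78  -22.54   53.99] F [-3.91 -1.67 -0.61] 0.12880475111167722 [432.71027178 333.92082272  53.98882523]
```

Call:
servo_tool(rotation=[[0,0,0],[0,0,0],[0,0,0],[0,0,0],[0,0,0],[0,0,0],[0,0,0]], slide=[[0.0019,-0.01,0],[0.0037,-0.02,0],[0.0056,-0.03,0],[0.0074,-0.039,0],[0.0093,-0.049,0],[0.0112,-0.059,0],[0.0112,-0.059,0]], grip=[-1,-1,-1,-1,-1,-1,-1])

```text
clock: 21.75
position: [434.9, 322.9, 54.0]
ee_rot: [0.996, 0.093, 0.001, -0.001]
contact_force: [-3.7, 8.1, -1.8]
gripper_width: -0.2
grasp_force: 3.9
```

```bash
python3 st.py
```

```text
21.75 stand pos [-136.53  -22.46   54.04] F [-8.67 -2.11 -1.76] -0.23924526328057605 [434.87663033 322.88994915  54.03569588]
```

Call:
servo_tool(rotation=[[0,0,0],[0,0,0],[0,0,0],[0,0,0]], slide=[[0.0009,-0.005,0],[0.0019,-0.01,0],[0.0028,-0.015,0],[0.0028,-0.015,0]], grip=[-1,-1,-1,-1])

```text
clock: 22.25
position: [435.4, 320.4, 54.1]
ee_rot: [0.996, 0.093, 0.001, -0.002]
contact_force: [-6.0, 8.3, -1.5]
gripper_width: 0.0
grasp_force: 4.7
```

```bash
python3 st.py
```

```text
22.25 stand pos [-134.04  -22.42   54.08] F [-9.3  -4.36 -1.52] 0.00238586096253122 [435.38698993 320.44745289  54.08082167]
```

Call:
servo_tool(rotation=[[0,0,0],[0,0,0],[0,0,0]], slide=[[0.0009,-0.005,0],[0.0009,-0.005,0],[0.0009,-0.005,0]], grip=[-1,-1,-1])

```text
clock: 22.62
position: [435.6, 319.6, 54.1]
ee_rot: [0.996, 0.093, 0.001, -0.002]
contact_force: [-5.6, 8.3, -1.8]
gripper_width: -0.4
grasp_force: 4.9
```

```bash
python3 st.py
```

```text
22.625 stand pos [-133.15  -22.39   54.1 ] F [-9.25 -3.98 -1.81] -0.3833160507685925 [435.57704279 319.57918598  54.09884083]
```

Call:
servo_tool(rotation=[[0,0,0],[0,0,0],[0,0,0]], slide=[[0.0009,-0.005,0],[0.0009,-0.005,0],[0.0009,-0.005,0]], grip=[-1,-1,-1])

```text
clock: 23.0
position: [435.7, 318.7, 54.1]
ee_rot: [0.996, 0.093, 0.001, -0.002]
contact_force: [-5.4, 8.7, -2.0]
gripper_width: 0.0
grasp_force: 5.1
```

```bash
python3 st.py
```

```text
23.0 stand pos [-132.25  -22.39   54.08] F [-9.53 -3.67 -1.96] 0.019954248856550703 [435.74592927 318.68993215  54.08233419]
```

Call:
servo_tool(rotation=[[0,0,0],[0,0,0],[0,0,0]], slide=[[0.0006,-0.003,0],[0.0006,-0.003,0],[0.0006,-0.003,0]], grip=[-1,-1,-1])

```text
clock: 23.38
position: [435.8, 318.2, 54.1]
ee_rot: [0.996, 0.093, 0.001, -0.002]
contact_force: [-7.4, 9.3, -1.1]
gripper_width: -0.3
grasp_force: 5.3
```

```bash
python3 st.py
```

```text
23.375 stand pos [-131.79  -22.41   54.08] F [-10.51  -5.53  -1.07] -0.28495369196853226 [435.81190688 318.2348912   54.07680849]
```

Call:
servo_tool(rotation=[[0,0,0],[0,0,0],[0,0,0]], slide=[[0.0006,-0.003,0],[0.0006,-0.003,0],[0.0006,-0.003,0]], grip=[-1,-1,-1])

```text
clock: 23.75
position: [435.9, 318.2, 54.1]
ee_rot: [0.996, 0.093, 0.001, -0.003]
contact_force: [-7.3, 11.0, -1.8]
gripper_width: -0.2
grasp_force: 6.1
```

```bash
python3 st.py
```

```text
23.75 stand pos [-131.72  -22.36   54.11] F [-12.17  -5.08  -1.78] -0.17150503247277551 [435.87051441 318.17429916  54.11206374]
```

Call:
servo_tool(rotation=[[0,0,0],[0,0,0],[0,0,0]], slide=[[0.0006,-0.003,0],[0.0006,-0.003,0],[0.0006,-0.003,0]], grip=[-1,-1,-1])

```text
clock: 24.12
position: [435.9, 318.1, 54.2]
ee_rot: [0.996, 0.093, 0.001, -0.003]
contact_force: [-8.4, 12.3, -1.9]
gripper_width: 0.3
grasp_force: 7.0
```

```bash
python3 st.py
```

```text
24.125 stand pos [-131.61  -22.3    54.15] F [-13.69  -5.98  -1.95] 0.3233255826282392 [435.94884432 318.07757674  54.15167266]
```

The hard stop is felt at -131.7 with force rising to about 14 N. Holding that, I'll slide along +y.

Call:
servo_tool(rotation=[[0,0,0],[0,0,0],[0,0,0],[0,0,0],[0,0,0]], slide=[[0.005,0.0009,0],[0.01,0.0019,0],[0.015,0.0028,0],[0.02,0.0037,0],[0.02,0.0037,0]], grip=[-1,-1,-1,-1,-1])

```text
clock: 24.75
position: [438.0, 318.4, 53.9]
ee_rot: [0.996, 0.093, -0.001, -0.002]
contact_force: [-15.4, 13.7, 2.4]
gripper_width: 0.4
grasp_force: 8.4
```

```bash
python3 st.py
```

```text
24.75 stand pos [-131.51  -20.23   53.92] F [-16.33 -12.61   2.4 ] 0.36711256544771825 [438.00920674 318.36466668  53.91989145]
```

Call:
servo_tool(rotation=[[0,0,0],[0,0,0]], slide=[[-0.0006,0.003,0],[-0.0006,0.003,0]], grip=[-1,-1])

```text
clock: 25.0
position: [438.0, 318.5, 53.9]
ee_rot: [0.996, 0.093, -0.001, -0.002]
contact_force: [-14.3, 13.4, 2.6]
gripper_width: -0.1
grasp_force: 7.5
```

```bash
python3 st.py; python3 look.py w8 >/dev/null; python3 - <<'E'
from h import *
import pickle
for n in('w7','w8'):
    s,d=pickle.load(open(n+'.pkl','rb'));P=cloud(d,s).reshape(-1,3)
    a=np.radians(-79.3);ex=np.array([np.cos(a),np.sin(a)]);ey=np.array([-ex[1],ex[0]]);o=np.array([482.3,192.9])
    q=np.c_[(P[:,:2]-o)@ex,(P[:,:2]-o)@ey,P[:,2]]
    print(n)
    for lo,hi in((92,106),(76,92),(50,70)):
        k=q[(q[:,2]>lo)&(q[:,2]<hi)&(q[:,0]>-175)&(q[:,0]<-85)&(abs(q[:,1])<50)]
        for b in range(-170,-85,8):
            z=k[(k[:,0]>b)&(k[:,0]<=b+8)]
            if len(z)>5: print(lo,b,len(z),np.round(np.percentile(z[:,1],[1,10,50,90,99]),1))
E
```

```text
25.0 stand pos [-131.61  -20.25   53.89] F [-15.83 -11.52   2.59] -0.14288399591242515 [437.96415281 318.4617489   53.89479915]
w7
92 -170 262 [-23.6 -23.2 -22.6 -17.6 -17.3]
92 -162 155 [-22.9 -18.2 -17.7 -16.4 -16. ]
92 -154 474 [-23.7 -17.8   1.8   2.6   2.9]
92 -146 467 [-0.5  0.4  2.2  2.7  2.9]
92 -138 442 [-0.3  0.5  2.3  2.6  2.9]
92 -130 445 [-0.4  0.4  2.3  2.7  3. ]
92 -122 420 [-0.5  0.3  2.3  2.8  3.1]
92 -114 414 [-0.6  0.5  2.4  2.8  3. ]
92 -106 321 [-26.3   0.3   2.3   2.8  28.7]
92 -98 2078 [-32.3 -28.2  -9.2  15.1  28.2]
92 -90 505 [-32.5 -29.3 -21.7 -11.2  -5.2]
76 -170 27 [-23.4 -23.3 -22.8 -22.4 -22.3]
76 -154 310 [0.1 1.3 2.5 2.8 2.9]
76 -146 307 [2.1 2.4 2.6 2.8 3. ]
76 -138 307 [2.2 2.3 2.5 2.8 3. ]
76 -130 304 [2.1 2.3 2.5 2.8 2.9]
76 -122 284 [2.1 2.3 2.5 2.7 2.9]
76 -114 276 [2.1 2.3 2.5 2.7 2.9]
76 -106 309 [-28.7   1.9   2.6  26.9  29.1]
76 -98 3518 [-49.3 -43.  -14.8  21.   31.6]
76 -90 320 [-49.8 -46.8   5.4  21.1  29.6]
50 -170 7 [-23.1 -23.  -22.8 -22.6 -22.4]
50 -138 3082 [-30.3 -24.8   9.5  27.3  31.2]
50 -130 628 [-29.8 -22.5   4.3  24.1  30.2]
50
[... 561 characters left out ...]
.2  -8.5   1.7   2.6   3. ]
92 -98 2641 [-31.3 -10.2  10.3  28.6  32.3]
92 -90 1967 [-18.2 -12.3   9.   27.   31.9]
76 -154 268 [1.9 2.2 2.5 2.8 3. ]
76 -146 612 [-13.9 -13.5   2.4   2.8   3. ]
76 -138 1048 [-30.7 -23.6  -9.2   2.7   3. ]
76 -130 647 [-13.7 -13.1   2.4   2.8   3. ]
76 -122 500 [-13.9 -13.4   2.5   2.8   3. ]
76 -114 393 [2.  2.3 2.6 2.8 3. ]
76 -106 390 [ 1.2  2.2  2.5  2.9 28.4]
76 -98 1221 [-43.2 -37.7   2.6  28.9  32.5]
76 -90 369 [-43.6 -40.4   7.3  31.2  32. ]
50 -122 1633 [-22.3   0.4  15.4  29.1  31.7]
50 -114 892 [-27.2 -20.3   5.3  26.   31. ]
50 -106 468 [-0.9  0.2  3.8  6.6  7.4]
50 -98 855 [-32.5 -27.3   2.   31.2  32.1]
50 -90 892 [-25.4   1.6  13.3  30.8  32.1]
```

Call:
servo_tool(rotation=[[0,0,0],[0,0,0],[0,0,0]], slide=[[-0.0006,0.003,0],[-0.0006,0.003,0],[-0.0006,0.003,0]], grip=[-1,-1,-1])

```text
clock: 25.42
position: [438.1, 318.6, 53.9]
ee_rot: [0.996, 0.093, -0.001, -0.002]
contact_force: [-11.9, 11.1, 0.8]
gripper_width: 0.1
grasp_force: 6.6
```

```bash
python3 st.py
```

```text
25.425 stand pos [-131.7   -20.07   53.88] F [-13.11  -9.69   0.83] 0.05369486012865099 [438.12642419 318.58585924  53.87665581]
```

Call:
servo_tool(rotation=[[0,0,0],[0,0,0],[0,0,0]], slide=[[0.005,0.0009,0],[0.0074,0.0014,0],[0.0074,0.0014,0]], grip=[-1,-1,-1])

```text
clock: 25.8
position: [439.8, 318.9, 53.9]
ee_rot: [0.996, 0.093, -0.001, -0.002]
contact_force: [-11.6, 10.7, 0.9]
gripper_width: 0.4
grasp_force: 6.5
```

```bash
python3 st.py
```

```text
25.8 stand pos [-131.69  -18.4    53.91] F [-12.65  -9.39   0.9 ] 0.36400780375501385 [439.77045003 318.88778331  53.90822945]
```

Call:
servo_tool(rotation=[[0,0,0],[0,0,0],[0,0,0],[0,0,0],[0,0,0]], slide=[[0.005,0.0009,0],[0.01,0.0019,0],[0.015,0.0028,0],[0.02,0.0037,0],[0.02,0.0037,0]], grip=[-1,-1,-1,-1,-1])

```text
clock: 26.42
position: [443.9, 319.7, 53.9]
ee_rot: [0.996, 0.093, -0.0, -0.002]
contact_force: [-12.0, 11.2, 1.3]
gripper_width: -0.1
grasp_force: 6.4
```

```bash
python3 st.py
```

```text
26.425 stand pos [-131.74  -14.16   53.92] F [-13.21  -9.67   1.31] -0.06705508054648347 [443.9301712  319.72442778  53.92234726]
```

Call:
servo_tool(rotation=[[0,0,0],[0,0,0],[0,0,0],[0,0,0],[0,0,0]], slide=[[0.005,0.0009,0],[0.01,0.0019,0],[0.015,0.0028,0],[0.015,0.0028,0],[0.015,0.0028,0]], grip=[-1,-1,-1,-1,-1])

```text
clock: 27.05
position: [446.3, 320.2, 53.8]
ee_rot: [0.996, 0.093, -0.001, -0.001]
contact_force: [-13.0, 11.3, 0.9]
gripper_width: -0.0
grasp_force: 6.9
```

```bash
python3 st.py
```

```text
27.05 stand pos [-131.72  -11.72   53.83] F [-13.49 -10.73   0.94] -0.022927494176541798 [446.32558042 320.1581273   53.82806894]
```

Call:
servo_tool(rotation=[[0,0,0],[0,0,0],[0,0,0]], slide=[[0.005,0.0009,0],[0.01,0.0019,0],[0.01,0.0019,0]], grip=[-1,-1,-1])

```text
clock: 27.42
position: [448.3, 320.5, 53.8]
ee_rot: [0.996, 0.093, -0.001, -0.001]
contact_force: [-12.5, 10.9, 0.9]
gripper_width: -0.0
grasp_force: 6.9
```

```bash
python3 st.py
```

```text
27.425 stand pos [-131.72   -9.67   53.76] F [-12.99 -10.22   0.86] -0.04936766994846695 [448.34031861 320.5327075   53.75964174]
```

Call:
servo_tool(rotation=[[0,0,0],[0,0,0],[0,0,0],[0,0,0]], slide=[[0.005,0.0009,0],[0.01,0.0019,0],[0.015,0.0028,0],[0.015,0.0028,0]], grip=[-1,-1,-1,-1])

```text
clock: 27.92
position: [451.2, 321.1, 53.7]
ee_rot: [0.996, 0.093, -0.001, -0.001]
contact_force: [-12.4, 11.9, 1.0]
gripper_width: -0.1
grasp_force: 7.0
```

```bash
python3 st.py
```

```text
27.925 stand pos [-131.75   -6.79   53.7 ] F [-14.    -9.99   0.97] -0.05542919786573148 [451.1711245  321.0957511   53.69809576]
```

Call:
servo_tool(rotation=[[0,0,0],[0,0,0],[0,0,0],[0,0,0],[0,0,0]], slide=[[0.005,0.0009,0],[0.01,0.0019,0],[0.015,0.0028,0],[0.02,0.0037,0],[0.02,0.0037,0]], grip=[-1,-1,-1,-1,-1])

```text
clock: 28.55
position: [455.0, 321.8, 53.6]
ee_rot: [0.996, 0.093, -0.001, -0.001]
contact_force: [-13.4, 11.3, 1.6]
gripper_width: -0.3
grasp_force: 7.1
```

```bash
python3 st.py
```

```text
28.55 stand pos [-131.74   -2.86   53.59] F [-13.57 -11.12   1.57] -0.3205289257093536 [455.02989943 321.81821443  53.59361457]
```

Call:
servo_tool(rotation=[[0,0,0],[0,0,0],[0,0,0],[0,0,0],[0,0,0]], slide=[[0.005,0.0009,0],[0.01,0.0019,0],[0.015,0.0028,0],[0.02,0.0037,0],[0.02,0.0037,0]], grip=[-1,-1,-1,-1,-1])

```text
clock: 29.18
position: [458.9, 322.6, 53.5]
ee_rot: [0.996, 0.093, -0.001, -0.001]
contact_force: [-14.1, 12.1, 1.2]
gripper_width: 0.0
grasp_force: 7.1
```

```bash
python3 st.py
```

```text
29.175 stand pos [-131.75    1.05   53.54] F [-14.46 -11.61   1.23] 0.04395456743272615 [458.87284446 322.55479824  53.54456111]
```

Call:
servo_tool(rotation=[[0,0,0],[0,0,0],[0,0,0],[0,0,0],[0,0,0]], slide=[[0.005,0.0024,0],[0.01,0.0034,0],[0.015,0.0043,0],[0.02,0.0052,0],[0.02,0.0052,0]], grip=[-1,-1,-1,-1,-1])

```text
clock: 29.8
position: [462.1, 323.1, 53.4]
ee_rot: [0.996, 0.093, -0.002, -0.001]
contact_force: [-15.6, 11.0, 2.7]
gripper_width: -0.5
grasp_force: 7.1
```

```bash
python3 st.py
```

```text
29.8 stand pos [-131.71    4.34   53.43] F [-13.74 -13.27   2.72] -0.4897192339721396 [462.10896447 323.12557703  53.42669545]
```

Call:
servo_tool(rotation=[[0,0,0],[0,0,0],[0,0,0]], slide=[[0.004,0.0007,0],[0.007,0.0013,0],[0.007,0.0013,0]], grip=[-1,-1,-1])

```text
clock: 30.18
position: [462.3, 323.1, 53.4]
ee_rot: [0.996, 0.093, -0.003, -0.001]
contact_force: [-20.7, 11.9, 4.5]
gripper_width: 0.3
grasp_force: 7.6
```

```bash
python3 st.py
```

```text
30.175 stand pos [-131.66    4.53   53.39] F [-15.52 -18.1    4.46] 0.29722329291020205 [462.31117196 323.10968432  53.39027931]
```

```bash
python3 look.py w9 >/dev/null; python3 - <<'E'
from h import *
import pickle
s,d=pickle.load(open('w9.pkl','rb'));P=cloud(d,s).reshape(-1,3)
a=np.radians(-79.3);ex=np.array([np.cos(a),np.sin(a)]);ey=np.array([-ex[1],ex[0]]);o=np.array([482.3,192.9])
q=np.c_[(P[:,:2]-o)@ex,(P[:,:2]-o)@ey,P[:,2]]
for lo,hi in((92,106),(76,92)):
    k=q[(q[:,2]>lo)&(q[:,2]<hi)&(q[:,0]>-175)&(q[:,0]<-100)&(abs(q[:,1])<50)]
    for b in range(-170,-100,8):
        z=k[(k[:,0]>b)&(k[:,0]<=b+8)]
        if len(z)>5: print(lo,b,len(z),np.round(np.percentile(z[:,1],[1,10,50,90,99]),1))
E
```

```text
92 -170 122 [-3.4 -3.  16.6 17.1 17.6]
92 -162 257 [16.  16.5 17.2 18.5 18.9]
92 -154 676 [11.1 11.6 18.6 20.8 21.2]
92 -146 870 [16.3 16.7 19.7 20.9 21.2]
92 -138 1322 [-5.1 -1.3 16.8 20.8 21.2]
92 -130 1118 [-3.1  0.5 18.  20.8 21.2]
92 -122 809 [11.3 12.1 20.  20.9 21.2]
92 -114 917 [11.2 11.9 19.5 21.  21.3]
92 -106 574 [-2.4 16.7 20.2 21.1 21.4]
76 -154 311 [19.8 20.3 20.7 21.  21.3]
76 -146 449 [20.1 20.4 20.7 21.1 21.3]
76 -138 862 [-6.1 -1.9 20.3 21.  21.2]
76 -130 451 [20.1 20.4 20.7 21.  21.3]
76 -122 454 [20.1 20.3 20.7 21.  21.3]
76 -114 442 [20.1 20.3 20.7 21.  21.3]
76 -106 325 [20.  20.4 20.7 21.  21.3]
```

The leaf is at y≈18–21 and stalled, so the keeper is at its stop. (My earlier bump had nudged it about 1.5 mm.) I'll ease off sideways, then back the fingers off and check that the plunger stays trapped.

Call:
servo_tool(rotation=[[0,0,0],[0,0,0],[0,0,0]], slide=[[-0.008,-0.0015,0],[-0.014,-0.0027,0],[-0.014,-0.0027,0]], grip=[-1,-1,-1])

```text
clock: 30.6
position: [462.2, 323.3, 53.5]
ee_rot: [0.996, 0.093, -0.001, -0.001]
contact_force: [-10.7, 10.0, -0.8]
gripper_width: 0.0
grasp_force: 5.8
```

```bash
python3 st.py
```

```text
30.6 stand pos [-131.85    4.41   53.51] F [-11.81  -8.68  -0.81] 0.024037093763575035 [462.15035231 323.27417153  53.50869021]
```

Call:
servo_tool(rotation=[[0,0,0],[0,0,0],[0,0,0],[0,0,0]], slide=[[-0.0014,0.0075,0],[-0.0028,0.015,0],[-0.0042,0.0225,0],[-0.0042,0.0225,0]], grip=[-1,-1,-1,-1])

```text
clock: 31.1
position: [461.8, 324.7, 53.4]
ee_rot: [0.996, 0.093, -0.002, 0.001]
contact_force: [-6.5, 2.2, 0.9]
gripper_width: -0.2
grasp_force: 1.1
```

```bash
python3 st.py
```

```text
31.1 stand pos [-133.34    4.38   53.4 ] F [-3.37 -5.96  0.93] -0.15811865440915837 [461.84475083 324.72964704  53.40032894]
```

Call:
servo_tool(rotation=[[0,0,0],[0,0,0],[0,0,0],[0,0,0],[0,0,0]], slide=[[-0.0105,0.003,0],[-0.021,0.008,0],[-0.038,0.03,0],[-0.05,0.09,0],[-0.05,0.09,0]], grip=[-1,-1,-1,-1,-1])

```text
clock: 31.72
position: [453.3, 345.2, 54.0]
ee_rot: [0.996, 0.094, 0.0, -0.0]
contact_force: [0.3, 0.6, -0.4]
gripper_width: 0.1
grasp_force: 0.0
```

```bash
python3 st.py
```

```text
31.725 stand pos [-154.99   -0.19   54.05] F [-0.56  0.38 -0.45] 0.05456487628749855 [453.33537715 345.1621926   54.04542433]
```

Call:
servo_tool(rotation=[[0,0,0],[0,0,0],[0,0,-0.05],[0,0,-0.1],[0,0,-0.125],[0,0,-0.125],[0,0,-0.125],[0,0,-0.125]], slide=[[-0.028,0.147,0],[-0.028,0.147,0.1],[-0.028,0.147,0.4],[-0.028,0.147,0.7],[-0.028,0.147,0.9],[-0.028,0.147,0.9],[-0.028,0.147,0.9],[-0.028,0.147,0.9]], grip=[-1,-1,-1,-1,-1,-1,-1,-1])

```text
clock: 32.72
position: [447.3, 372.9, 233.0]
ee_rot: [0.956, -0.294, -0.0, 0.001]
contact_force: [-0.2, 0.1, -0.6]
gripper_width: -0.1
grasp_force: 0.0
```

Call:
servo_tool(rotation=[[0,0,-0.125],[0,0,-0.125],[0,0,-0.125],[0,0,-0.125],[0,0,-0.125],[0,0,-0.125],[0,0,-0.125],[0,0,-0.125]], slide=[[0.1,-0.5,0.3],[0.1,-0.5,0.3],[0.1,-0.5,0.3],[0.1,-0.5,0.3],[0.1,-0.5,0.3],[0.1,-0.5,0.3],[0.1,-0.5,0.3],[0.1,-0.5,0.3]], grip=[-1,-1,-1,-1,-1,-1,-1,-1])

```text
clock: 33.72
position: [467.6, 273.4, 293.8]
ee_rot: [0.77, -0.638, 0.0, 0.0]
contact_force: [0.3, 0.3, -0.6]
gripper_width: -0.1
grasp_force: 0.0
```

```bash
python3 st.py; python3 look.py w10 >/dev/null; python3 chk.py w10
```

```text
33.725 stand pos [-81.82   0.51 293.76] F [-0.22  0.34 -0.55] -0.08760626964974454 [467.60657706 273.39633907 293.75947154]
TCP in stand -81.82481095344615 0.5075374179871716 293.7594715389905
-155 5 [17.8 20. ] [ 87.1 102.9]
-150 19 [17.7 20.1] [ 83.7 101.8]
-145 18 [17.7 20. ] [ 83.4 102.9]
-140 20 [17.7 20. ] [ 81.6 102.6]
-135 19 [17.7 19.9] [ 80.5 102.3]
-130 18 [17.7 19.8] [ 79.5 102.1]
-125 21 [17.7 20.3] [ 78.  102.2]
-120 249 [-30.4  30. ] [ 65.5 101.1]
-115 318 [-30.2  29.1] [ 52.9 101. ]
-110 77 [-6.7 20.5] [ 58.8 102.2]
-105 47 [-6.7 20.5] [ 60.8 102.3]
-100 54 [-29.8  29.7] [ 84.2 101.3]
-95 333 [-31.7  31.5] [92.3 95.4]
-90 324 [-31.6  30.5] [90.5 95.2]
-85 325 [-31.4  31. ] [91.6 95.8]
-80 339 [-31.4  31.4] [91.1 95.9]
-75 332 [-31.2  31.2] [92.2 96.3]
-70 334 [-31.1  31.1] [92.2 95.9]
-65 340 [-32.   31.1] [91.3 95.9]
-60 396 [-31.2  30.9] [90.3 95.8]
-55 397 [-28.9  28.6] [46.  92.2]
-50 91 [-9.4  9.4] [60.  69.5]
-45 94 [-9.4  9.4] [60.4 69.3]
-40 95 [-9.4  9.4] [59.8 69.3]
-35 95 [-9.3  9.4] [60.  69.2]
-30 110 [-15.  14.] [60.2 77.9]
-25 189 [-18.7  18.4] [62.1 78.9]
-20 190 [-19.5  18.4] [61.3 78.5]
-15 159 [-18.3  17.3] [61.6 78.5]
-10 179 [-18.2  17.2] [63.3 78.1]
-5 205 [-18.1  17.1] [63.9 77.9]
0 186 [-18.   17.1] [64.7 77.9]
5 260 [-29.2  28.2] [45.  77.7]
10 329 [-31.4  30.4] [47.8 77.7]
15 318 [-31.4  30.3] [47.4 77.7]
20 202 [-23.6  26.9] [48.9 78. ]
25 186 [-16.8  16.3] [63.5 77.2]
30 194 [-16.8  17. ] [61.9 76.6]
35 187 [-17.8  17. ] [62.4 77.5]
40 212 [-17.8  17.7] [61.7 77.2]
45 211 [-18.7  17.9] [61.7 77.8]
50 203 [-18.6  17.8] [62.7 77.7]
55 189 [-17.5  16.8] [63.2 77.6]
60 204 [-17.5  16.7] [64.1 77.5]
65 187 [-16.4  16.7] [63.8 76.9]
70 195 [-16.3  16.7] [64.8 77. ]
75 193 [-16.3  15.8] [63.3 77.1]
80 193 [-16.3  16.8] [59.6 77.2]
85 200 [-17.4  16.8] [60.6 77. ]
90 112 [-17.3  16.5] [60.8 76.7]
95 144 [-31.   29.5] [43.1 55.1]
```

The keeper is home (leaf face at y≈17.7–18). The plunger is trapped about 15 mm in, and the lamp is straight and against the socket. Nothing touches the robot, so I'm handing in.

```bash
python3 -c "
from bench import job_done; print(job_done())"
```

```text
the job is handed in; nothing more can be done
None
```

The job is handed in: depth readings show the lamp in both saddles with its base at the socket, the plunger held about 15 mm in by the keeper at its stop, and the hand clear; an early bump nudged the keeper about 1.5 mm before the push, and `job_done()` returned no verdict.

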